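Ready the label printer for a new roll

ROBOT

A 6-joint arm with a two-finger parallel gripper is mounted at the origin on a cart in front of the work surface, level with it; the furniture and walls round the work are solid. World frame = base frame: x ahead of the robot, y to its left, z up, the work surface at z = 0. Lengths are in mm, angles in rad, forces in N, time in s.
With the tool pointing down it reaches from about 225 to 725 mm from the base axis. Payload 3.1 kg.
Tool frame: the origin (TCP) lies midway between the tips of the shut fingers; the grasp point (between the pads) lies 19 mm behind it; z points along the fingers, y is the line along which they close (so a half turn about z gives the same grasp; the last joint's range is limited). The gripper opens to 85 mm and grips with 20 to 120 N. Pads are 22 mm wide; open, the fingers measure 114 mm over their backs; the gripper's body (76 mm by 85 mm) begins 54 mm behind the grasp point. The pads swing forward as they close: fully open they stand 13 mm farther back than shut.
Start: joints at [1.051, 0.048, 0.099, 1.622, 0, 1.443], TCP at [200.479, 485.207, 231.312] pointing down, gripper open.
Joint ranges: [-2.91, 2.91], [-0.99, 1.94], [-1.21, 1.42], [-2.12, 2.29], [-1.49, 1.47], [-3.14, 3.14]. Speed limits (rad/s): [2.79, 2.79, 3.14, 3.14, 3.14, 3.14].

INTERFACE

Orientations are given as [roll, pitch, yaw] about the fixed x, y, z axes, in that order (R = Rz(yaw) Ry(pitch) Rx(roll)).
In Python, from plant import robot, optics gives the robot as it stands (robot), with the cameras (optics).
- The arm moves only by the tool drive_effector, called as a command line: name --argument value ..., lists and objects as JSON in quotes. Schema: {"type":"object","properties":{"increments":{"type":"array","items":{"type":"array","prefixItems":[{"type":"number"},{"type":"array","items":{"type":"number"},"minItems":3,"maxItems":3},{"type":"array","items":{"type":"number"},"minItems":3,"maxItems":3}],"minItems":3,"maxItems":3},"minItems":1,"maxItems":10},"clamp_n":{"type":"number"},"only":{"type":"string"},"quiet":{"type":"boolean"},"lines":{"type":"string"}},"required":["increments"],"additionalProperties":false}. increments is a list of rows, 1 to 10 of them, each written [opening, [dx, dy, dz], [rx, ry, rz]]: the finger opening in mm, then dx, dy, dz in shares of the most that a row can go, 1 being 62.5 mm, then a rotation vector rx, ry, rz in a scale on which 1.0 is pi rad; each row shifts and turns the commanded pose from where the row before left it, along the tool's axes as they then stand; what a row does not reach is not made up. A row lasts 1/8 s, in which the tool goes at most 62.5 mm and 0.188 rad, less where a joint would pass 70% of its speed; a pose out of reach is approached as far as the arm can. The fingers move at their own pace and stop on an object; clamp_n is the grip in N (left out, the last holds). Time passes only in rows, so rows that do not move let the fingers close. The tool returns the time, the measured TCP pose, the force, the opening and the grip force at its end. only (a regular expression) keeps the lines of the reply that match it, lines (a string "A,B") keeps lines A to B, and quiet returns only ok. Shift and turn numbers lie between -1 and 1, and a call with a number outside is refused. Input that does not fit is refused with a message, and nothing moves.
- robot.observe(): the state, without advancing time (a new reading comes with each control period).
- optics.camera(name): name is "scene" or "side" or "wrist"; returns the picture (384x512x3 uint8, red, green, blue); there is no depth.
- optics.camera_model(name): a dict with "vertical_fov" (degrees; the focal length in pixels is half the picture's height over the tangent of half this angle, whatever the lens; pixels are square), "cx", "cy" (the principal point, pixels), "rvec" (rotation vector, rad) and "tvec" (3), from world to camera coordinates, as OpenCV has them. Camera axes: x right, y down, z forward; pixel columns grow to the right and rows downward; lengths in mm; the calibration is good to about 2 mm. A picture is of the moment at which its call begins: read the wrist's pose just before it. camera_model takes no time and is no camera call; for the wrist camera it gives the pose at the moment of the call.
- robot.sign_off(): hands the job in; it is judged then, once.
The state is a dict: "time_s": time; "q": joint angles; "joint_velocities": joint speeds; "joint_torque": joint torques, N m; "ee_pos": TCP position; "ee_rot": TCP orientation; "contact_force": force on the tool from outside, world axes, zero at the start; "moment": the same for the moment, N m; "grip_width": finger opening in mm; "grasp_force": force on a finger pad.
Only numpy, scipy, OpenCV 4.12 (cv2) and the standard library are available. Lean on these libraries where they do the work, as an engineer would, in place of code of your own. Each camera call takes 0.05 s, during which the arm holds its last target. There are 200 camera calls.

TASK

The label printer on the counter has run out: get it ready for the new roll that stands beside it. On the strip along its right-hand side press the round stop key to end the print run, then switch the printer off by pressing the near end of its rocker down until it snaps over, and then push the ribbed, nearly square release key down until the cover springs open by itself. Only press: leave the oblong feed key alone, lift nothing, and do not shove the printer or the things round it.

Things in the scene. Friction and masses are not known exactly. Their poses are not given: they have to be found in the camera images.
- printer: grey label printer, 220 (x) x 200 (y) x 120 mm, 2.4 kg, loose on rubber feet. Origin: centre of underside; x to its back (front faces the robot), y to its left. Right side (y -100 to -48 mm): control strip, flat top at z 100 mm; on it at y -74, all black: round stop key (x -82), oblong feed key (-34), ribbed release key (16), rocker (73). Hinged cover left of y -45, 20 mm higher.
- stop_top (a point): centre of the top of the round stop key (23 mm across, standing 8 mm above the strip), moves with it
- stop_key (a joint): travel of the stop key, m: 0 up, 0.0045 fully down; sprung, needs about 4 N fully down, comes back up when let go. It counts as pressed beyond 0.003
- feed_top (a point): centre of the top of the oblong feed key (34 x 16 mm, 8 mm above the strip), which is to be left alone
- feed_key (a joint): travel of the feed key, m: 0 up, 0.0045 fully down
- rocker_mid (a point): middle of the dished top of the power rocker (38 mm long in the printer's x, 22 mm wide), 6.5 mm above the strip, near its hinge axis
- rocker_near_end (a point): point on the rocker's top 16 mm in front of its middle, on the end nearest the printer's front; moves with the rocker. It stands about 13 mm above the strip while the printer is on and 6 mm above it when off
- power_rocker (a joint): tilt of the rocker, rad: about -0.2 on (back end down, near end raised, as at the start), +0.2 off (near end down); pressing its near end takes about 3 to 5 N, it snaps over past the middle and stays
- release_top (a point): centre of the top of the ribbed release key (30 x 28 mm, 10 mm above the strip), moves with it
- release_key (a joint): travel of the cover-release key, m: 0 up, 0.0055 fully down; sprung, about 4.5 N fully down, comes back up. It draws a pawl out of the cover; the cover is free from about 0.004 on
- cover (a joint): opening of the cover, rad: 0 shut; once released its hinge spring lifts it to its stop at about 0.42, at which its front edge has risen about 85 mm. The pawl holds it shut until then; hinge along y at the back of the printer (x = 102, z = 66 mm)
- cover_front (a point): middle of the front edge of the cover, 109 mm above the counter when shut
- label_roll: the new roll of white labels standing on end to the right of the printer, 88 mm across and 103 mm high, loose; origin at the centre of its underside; to be left where it is
- part_box_c: small red carton, 102x56x41 mm, loose bystander
- pliers: pliers lying flat, 168x57x13 mm, loose bystander
- box_cutter: cutter knife lying flat, 176x19x15 mm, loose bystander
- bin_small_b: open-fronted plastic bin, 144x110x72 mm, loose bystander
- screwdriver_red: screwdriver lying flat, 200x31x27 mm, loose bystander
- belt_coil_b: V-belt lying flat, ring 153 mm across, 12 mm high, bystander

How it is judged (in metres and radians):
On the way, in this order (a step that is already met when the one before it is completed fails the run):
1. the round stop key is pressed (value of joint stop_key above 0.003 m), for 0.04 s.
2. the rocker is snapped over to off (value of joint power_rocker above 0.12 rad), for 0.1 s.
3. the release key is pushed down (value of joint release_key above 0.0035 m), for 0.02 s.
4. the cover has sprung open (value of joint cover above 0.3 rad), for 0.1 s.
At the end, for the whole second after the job is handed in: cover open by more than 0.3 rad, rocker off (beyond +0.12 rad), all three keys back up (under 1.5 mm), the printer at rest and level on the counter (value of joint cover above 0.3 rad and value of joint power_rocker above 0.12 rad and value of joint each of stop_key, release_key, feed_key below 0.0015 m and linear speed of printer below 0.02 m/s and angle between printer's own z axis and vertical below 0.05 rad); the robot touches nothing.
It fails at once if the feed key is pressed (beyond 2 mm) (value of joint feed_key above 0.002 m).
It fails at once if the cover comes open while the printer is still on (value of joint cover above 0.05 rad and value of joint power_rocker below 0 rad).
It fails at once if the open cover is forced by the fingers (over 8 N) instead of being left to its spring (value of joint cover above 0.05 rad and contact force between the fingers and cover above 8 N).
It fails at once if the printer is shoved by more than 25 mm, lifted by more than 10 mm or tipped (distance of printer from where it was at the start of the episode above 0.025 m or height (world z) of printer above 0.01 m or angle between printer's own z axis and vertical above 0.12 rad).
It fails at once if a thing round the printer is shifted by more than 20 mm or lifted (distance of any of part_box_c, pliers, box_cutter, bin_small_b, screwdriver_red, belt_coil_b, label_roll from where it was at the start of the episode above 0.02 m).
It also fails if it takes over 45 s, if anything falls off the work surface, if the arm or the gripper's body presses on something with over 40 N, if the wrist force passes 120 N, or if a joint passes its speed limit or range.

## Working session

There is one attempt and no reset: what is moved stays moved. The work goes in short steps, Python scripts to look and compute and a tool call to move; the robot and the scene stay as the last step left them, time stands still between calls to the robot, and variables do not carry over. Pictures are saved under pics/ and viewed, at most 10 in all, crops included, and the job is handed in when it is done.

```bash
ls; mkdir -p pics; python3 - <<'E'
from plant import robot, optics
import cv2
for n in("scene","side"):
    cv2.imwrite(f"pics/{n}0.png",cv2.cvtColor(optics.camera(n),cv2.COLOR_RGB2BGR)); print(n,optics.camera_model(n))
s=robot.observe();print(s["ee_pos"],s["ee_rot"],s["time_s"])
E
```

```text
pics
plant.py
scene {'vertical_fov': 53.75556719346526, 'cx': 252.42560846883606, 'cy': 193.35598529098817, 'rvec': array([ 2.03255287, -0.56183035,  0.29311921]), 'tvec': array([-423.88174904,  234.4223564 , 1051.13132744])}
side {'vertical_fov': 44.59330725000958, 'cx': 257.10828022370197, 'cy': 185.31314184282937, 'rvec': array([ 0.02718676, -2.69549978,  1.56974524]), 'tvec': array([ 510.03095162,   75.86699225, 1400.22848926])}
[200.19148782 484.75060727 230.26630496] [-3.13955895e+00 -2.75749394e-04  2.74980423e+00] 0.1
```

View pics/scene0.png

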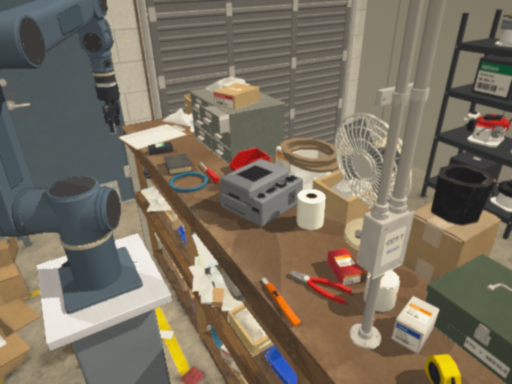

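View pics/side0.png

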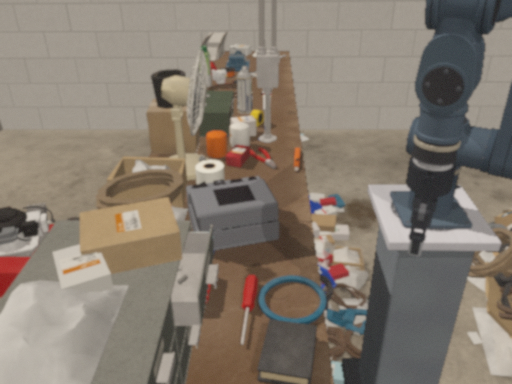

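The scene view shows the printer around (260,190), with the control strip's dark keys at about (262–298, 178–208) and the roll at (311,208). The side view shows the cover from the left at (233,205). I'll enlarge the printer in the scene view.

```bash
python3 - <<'E'
import cv2
a=cv2.imread("pics/scene0.png")[150:240,215:335]
cv2.imwrite("pics/crop0.png",cv2.resize(a,None,fx=6,fy=6,interpolation=cv2.INTER_CUBIC))
E
cat > h.py <<'E'
import numpy as np,cv2
def cam(m):
    f=192/np.tan(np.radians(m["vertical_fov"])/2)
    return np.array([[f,0,m["cx"]],[0,f,m["cy"]],[0,0,1]]),np.array(m["rvec"],float),np.array(m["tvec"],float)
def ray(m,px,z):
    K,r,t=cam(m);R=cv2.Rodrigues(r)[0];c=-R.T@t
    d=R.T@np.linalg.solve(K,[px[0],px[1],1]);return c+d*(z-c[2])/d[2]
def proj(m,P):
    K,r,t=cam(m);return cv2.projectPoints(np.array(P,float).reshape(-1,1,3),r,t,K,None)[0].reshape(-1,2)
E
```

```text
(no output)
```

View pics/crop0.png

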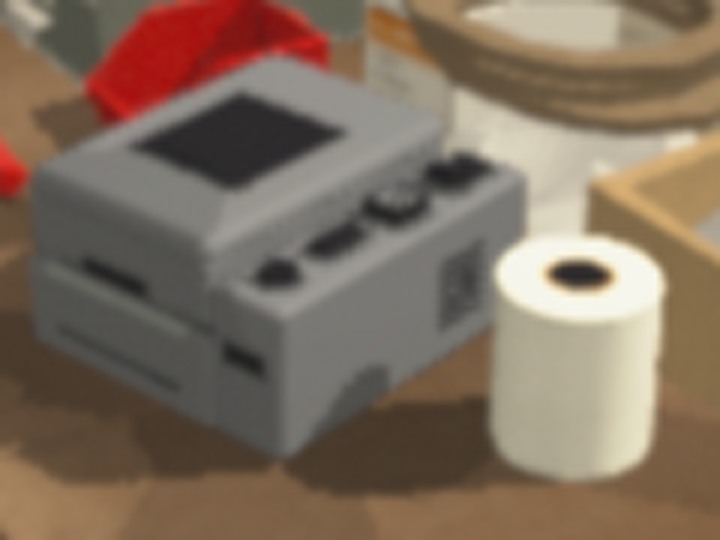

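The crop shows the stop key at (280,273), feed at (335,241), release at (397,203), rocker at (458,172), and the roll's top centre at (580,275).

```bash
python3 - <<'E'
from plant import robot, optics
from h import *
m=optics.camera_model("scene")
c=lambda x,y:(215+(x+.5)/6-.5,150+(y+.5)/6-.5)
for n,x,y,z in[("stop",280,271,107),("feed",335,239,107),("rel",397,202,108),("rock",458,172,107),("FR",287,318,99),("BR",525,180,99),("FRbot",285,457,0),("roll",580,280,103)]:
    print(n,ray(m,c(x,y),z).round(1))
o=robot.observe();w=optics.camera_model("wrist");K,r,t=cam(w);print(-cv2.Rodrigues(r)[0].T@t,K,cv2.Rodrigues(r)[0][2],o["ee_pos"])
E
```

```text
stop [522.   -6.7 107. ]
feed [565.4   6.8 107. ]
rel [616.5  22.3 108. ]
rock [667.1  34.9 107. ]
FR [506.8 -38.5  99. ]
BR [702.8  18.3  99. ]
FRbot [513.  -24.4   0. ]
roll [655.1 -94.2 103. ]
[137.58636542 511.2573309  372.43878667] [[326.46187824   0.         254.91972709]
 [  0.         326.46187824 193.77959612]
 [  0.           0.           1.        ]] [ 0.24845744 -0.10429532 -0.96301162] [200.19148782 484.75060727 230.26630496]
```

Careful with the scale: shifts go in shares of 62.5 mm and turns go in shares of pi rad. That gives: -5 mm is -0.08, -0.168 rad is -0.0535.

drive_effector --increments '[[0,[0,0,-0.08],[0,0,-0.0535]],[0,[0,0,-0.08],[0,0,-0.0535]],[0,[0,0,-0.08],[0,0,-0.0535]],[0,[0,0,-0.08],[0,0,-0.0535]]]'

```text
time_s: 0.6
ee_pos: [200.3, 484.9, 250.7]
ee_rot: [-3.141, -0.001, -2.856]
contact_force: [-0.3, -0.1, -0.2]
grip_width: 12.1
grasp_force: 0.0
```

drive_effector --increments '[[0,[-0.352,-0.896,-0.016],[0,0,0]],[0,[-0.352,-0.896,-0.016],[0,0,0]],[0,[-0.352,-0.896,-0.016],[0,0,0]],[0,[-0.352,-0.896,-0.016],[0,0,0]],[0,[-0.352,-0.896,-0.016],[0,0,0]],[0,[-0.352,-0.896,-0.016],[0,0,0]],[0,[-0.352,-0.896,-0.016],[0,0,0]],[0,[-0.352,-0.896,-0.016],[0,0,0]],[0,[-0.352,-0.896,-0.016],[0,0,0]],[0,[-0.352,-0.896,-0.016],[0,0,0]]]'

```text
time_s: 1.85
ee_pos: [567.5, 6.2, 260.8]
ee_rot: [3.141, -0.001, -2.862]
contact_force: [1.1, 0.6, 0.2]
grip_width: 0.1
grasp_force: 0.0
```

drive_effector --increments '[[0,[0,0,0],[0,0,0]],[0,[0,0,0],[0,0,0]]]'

```text
time_s: 2.1
ee_pos: [566.3, 7.9, 260.5]
ee_rot: [3.14, -0.002, -2.862]
contact_force: [-0.6, 0.2, 0.7]
grip_width: -0.1
grasp_force: 0.0
```

```bash
python3 - <<'E'
from plant import robot, optics
import cv2,pickle
o=robot.observe();m=optics.camera_model("wrist")
cv2.imwrite("pics/w1.png",cv2.cvtColor(optics.camera("wrist"),cv2.COLOR_RGB2BGR));pickle.dump(m,open("w1.pkl","wb"))
print(o["ee_pos"],o["ee_rot"],o["q"],o["contact_force"])
E
```

```text
[566.28867579   7.8947923  260.51846774] [ 3.14032743e+00 -1.79370979e-03 -2.86212437e+00] [-1.04742918e-01  1.70016071e-01  2.89926600e-01  1.69284403e+00
  5.00649232e-04 -3.84210602e-01] [-0.61848621  0.24805976  0.71496038]
```

View pics/w1.png

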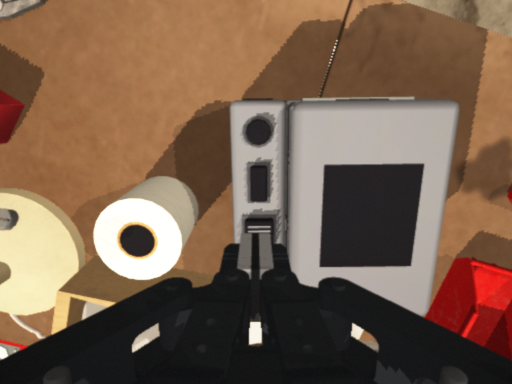

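The wrist view (robot side at top) shows the stop key at (258,130), feed at (260,182), the release key half hidden behind the fingertips at (260,228), and the roll top at (138,238). I'll measure these with a mask.

```bash
python3 - <<'E'
import pickle
from h import *
from plant import robot, optics
m=pickle.load(open("w1.pkl","rb"));a=cv2.imread("pics/w1.png");g=a.max(2)
def cen(x0,x1,y0,y1):
    k=(g[y0:y1,x0:x1]<75).astype(np.uint8);n,l,s,c=cv2.connectedComponentsWithStats(k);i=1+s[1:,4].argmax();print(s[i]+[x0,y0,0,0,0]);return c[i]+[x0,y0]
p=cen(238,284,110,150);q=cen(238,284,153,208)
S=ray(m,p,107);F=ray(m,q,107);d=F-S;yaw=np.arctan2(d[1],d[0])
print(p,q,S,F,np.linalg.norm(d),yaw)
# edges: front of printer cover, strip
fr=ray(m,(238,100.5),99);fr2=ray(m,(450,101),119);print("front pts",fr,fr2)
sl=[ray(m,(232.,y),99) for y in(125,205)];e=sl[1]-sl[0];print("strip right edge",sl,np.arctan2(e[1],e[0]))
# cover display edges (dark rect) for yaw
k=(g[140:290,300:440]<60).astype(np.uint8);cs=max(cv2.findContours(k,0,2)[0],key=cv2.contourArea);b=cv2.boxPoints(cv2.minAreaRect(cs))+[300,140];B=np.array([ray(m,x,120) for x in b])
for i in range(4):
    v=B[(i+1)%4]-B[i];print(np.linalg.norm(v).round(1),np.arctan2(v[1],v[0]).round(3))
for yw in(yaw,.28):
    u=np.array([np.cos(yw),np.sin(yw),0]);print(yw,"rel",S+98*u,"rock",S+155*u,"near",S+139*u)
E
```

```text
[245 117  28  28 576]
[250 163  19  39 709]
[258.50694444 130.71875   ] [259.02961918 181.90973202] [523.23587092  -0.74763968 107.        ] [568.18079606  12.85581479 107.        ] 46.958495179980744 0.2939040017413176
front pts [503.33688646 -25.56240659  99.        ] [454.4619729  145.97996842 119.        ]
strip right edge [array([525.5906125 , -25.15690882,  99.        ]), array([599.49657826,  -5.35507146,  99.        ])] 0.26178415679065997
101.9 -2.849
86.0 1.805
103.2 0.373
94.3 -1.341
0.2939040017413176 rel [617.03365228  27.6420805  107.        ] rock [671.5895047   44.15446877 107.        ] near [656.27558122  39.51941241 107.        ]
0.28 rel [617.41930387  26.33521388 107.        ] rock [672.19946386  42.08748585 107.        ] near [656.82257684  37.66579547 107.        ]
```

In the tool's units: 50 mm is 0.8, 3.6 mm is 0.0576.

drive_effector --increments '[[0,[0.704,0.0576,0.16],[0,0,0]],[0,[0,0,0.8],[0,0,0]],[0,[0,0,0.8],[0,0,0]],[0,[0,0,0.4],[0,0,0]],[0,[0,0,0],[0,0,0]],[0,[0,0,0],[0,0,0]]]'

```text
time_s: 2.9
ee_pos: [524.1, -0.1, 128.1]
ee_rot: [-3.141, 0.002, -2.86]
contact_force: [0.3, 0.1, 0.7]
grip_width: 0.3
grasp_force: 0.0
```

```bash
python3 - <<'E'
from plant import robot, optics
from h import *
o=robot.observe();m=optics.camera_model("wrist");a=cv2.cvtColor(optics.camera("wrist"),cv2.COLOR_RGB2BGR)
print(o["ee_pos"],o["contact_force"],proj(m,[o["ee_pos"],[523.2,-.7,108]]))
b=cv2.resize(a[90:330,140:400],None,fx=2.3,fy=2.3)
cv2.imwrite("pics/w2.png",b)
E
```

```text
[ 5.24067148e+02 -7.48020461e-02  1.28143720e+02] [0.2792087  0.07950437 0.65683777] [[254.42454292 250.52831556]
 [253.85364027 232.22981827]]
```

View pics/w2.png

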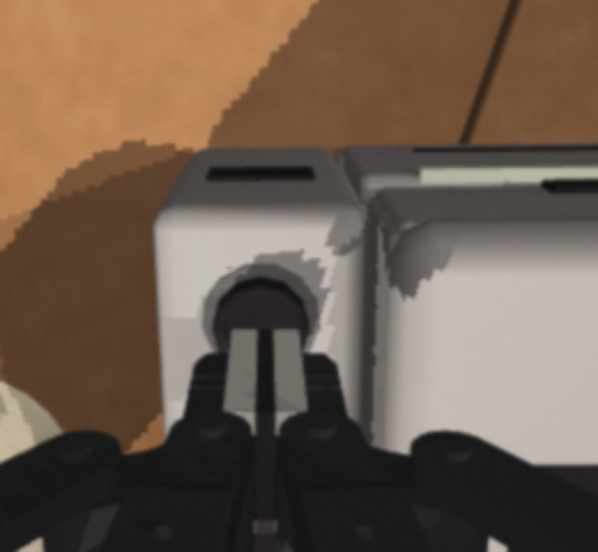

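The tips sit centred over the stop key, whose centre is at about (262,322) in the crop, matching its predicted position. I'll press it.

In the tool's units: 16 mm is 0.256, 5 mm is 0.08.

drive_effector --increments '[[0,[0,0,0.256],[0,0,0]],[0,[0,0,0.08],[0,0,0]],[0,[0,0,0.048],[0,0,0]],[0,[0,0,0],[0,0,0]]]'

```text
time_s: 3.45
ee_pos: [523.8, -0.8, 103.4]
ee_rot: [-3.142, 0.001, -2.861]
contact_force: [-1.3, 0.5, 5.4]
grip_width: 0.1
grasp_force: 2.5
```

In the tool's units: -46 mm is -0.736, -45 mm is -0.72.

drive_effector --increments '[[0,[0,0,0.016],[0,0,0]],[0,[0,0,0],[0,0,0]],[0,[0,0,-0.48],[0,0,0]],[0,[0,0,-0.48],[0,0,0]],[0,[-0.736,0,0],[0,0,0]],[0,[-0.736,0,0],[0,0,0]],[0,[-0.72,0,0],[0,0,0]],[0,[0,0,0],[0,0,0]],[0,[0,0,0],[0,0,0]]]'

```text
time_s: 4.58
ee_pos: [654.4, 36.9, 160.5]
ee_rot: [3.141, -0.002, -2.861]
contact_force: [-0.3, -0.6, 0.4]
grip_width: -0.0
grasp_force: 0.0
```

```bash
python3 - <<'E'
from plant import robot, optics
from h import *
o=robot.observe();m=optics.camera_model("wrist");a=cv2.cvtColor(optics.camera("wrist"),cv2.COLOR_RGB2BGR)
u=np.array([np.cos(.28),np.sin(.28),0]);S=np.array([523.2,-.7,108])
print(o["ee_pos"],o["contact_force"],o["q"],proj(m,[o["ee_pos"],S,S+48*u,S+98*u+[0,0,2],S+139*u+[0,0,5]]))
b=cv2.resize(a[60:320,130:390],None,fx=2.3,fy=2.3)
cv2.imwrite("pics/w3.png",b)
E
```

```text
[654.38602038  36.92211065 160.49071581] [-0.25279286 -0.62872172  0.3724335 ] [-4.57791940e-02  3.92814767e-01  3.61207257e-01  1.54149153e+00
 -2.21281685e-04 -3.25947604e-01] [[254.46761506 250.58025003]
 [254.99483628 -34.78491501]
 [254.88107393  64.22571816]
 [254.77803303 154.03229919]
 [254.70143813 220.87301225]]
```

View pics/w3.png

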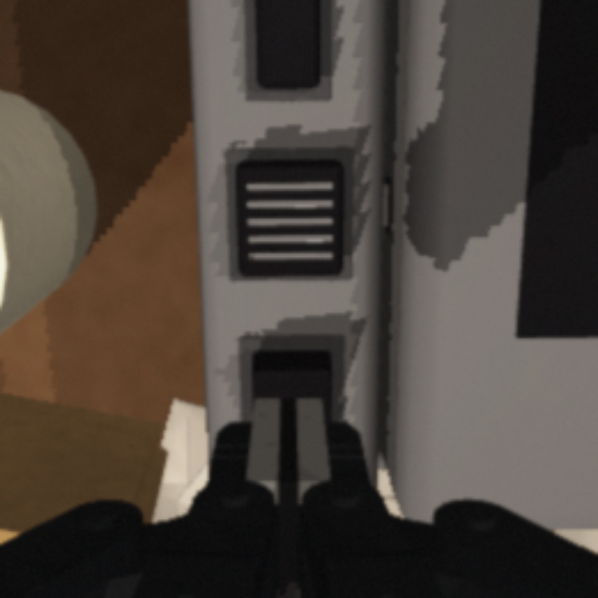

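The release key centre at (290,217) in the crop maps to image (256,154), against a prediction of (255,154). The rocker is centred under the fingers. I'll press its near end.

In the tool's units: 42 mm is 0.672, 4 mm is 0.064.

drive_effector --increments '[[0,[0,0,0.672],[0,0,0]],[0,[0,0,0.064],[0,0,0]],[0,[0,0,0.064],[0,0,0]],[0,[0,0,0.064],[0,0,0]],[0,[0,0,0.032],[0,0,0]],[0,[0,0,0],[0,0,0]]]'

```text
time_s: 5.38
ee_pos: [655.7, 36.9, 106.6]
ee_rot: [-3.141, 0.002, -2.861]
contact_force: [-1.8, -0.3, 4.9]
grip_width: -0.1
grasp_force: 2.4
```

In the tool's units: 1 mm is 0.016.

drive_effector --increments '[[0,[0,0,0.016],[0,0,0]],[0,[0,0,0.016],[0,0,0]],[0,[0,0,0],[0,0,0]]]'

```text
time_s: 5.75
ee_pos: [655.8, 36.9, 106.6]
ee_rot: [-3.14, 0.003, -2.861]
contact_force: [-5.1, -2.0, 9.5]
grip_width: -0.1
grasp_force: 5.2
```

drive_effector --increments '[[0,[0,0,0.016],[0,0,0]],[0,[0,0,0.016],[0,0,0]],[0,[0,0,0],[0,0,0]]]'

```text
time_s: 6.12
ee_pos: [655.9, 36.9, 106.4]
ee_rot: [-3.14, 0.004, -2.861]
contact_force: [-7.8, -0.1, 16.5]
grip_width: -0.3
grasp_force: 7.9
```

In the tool's units: -30 mm is -0.48, -28 mm is -0.448.

drive_effector --increments '[[0,[0,0,-0.48],[0,0,0]],[0,[0,0,-0.448],[0,0,0]],[0,[-0.48,0,0],[0,0,0]],[0,[0,0,0],[0,0,0]],[0,[0,0,0],[0,0,0]]]'

```text
time_s: 6.75
ee_pos: [683.6, 45.4, 158.2]
ee_rot: [3.141, -0.002, -2.861]
contact_force: [-0.3, -0.5, 0.4]
grip_width: 0.2
grasp_force: 0.0
```

```bash
python3 - <<'E'
from plant import robot, optics
from h import *
o=robot.observe();m=optics.camera_model("wrist");a=cv2.cvtColor(optics.camera("wrist"),cv2.COLOR_RGB2BGR)
print(o["ee_pos"],o["contact_force"])
b=cv2.resize(a[60:320,130:390],None,fx=2.3,fy=2.3)
cv2.imwrite("pics/w4.png",b)
E
```

```text
[683.57478392  45.44196162 158.23559922] [-0.2567506  -0.48318281  0.35328743]
```

View pics/w4.png

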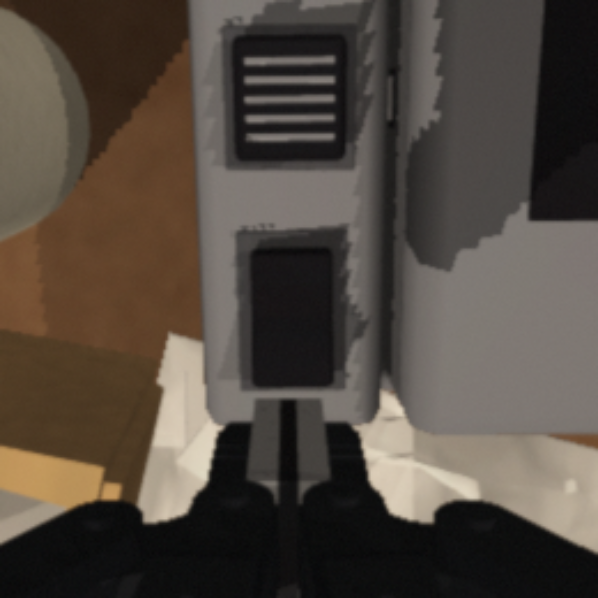

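The rocker's near end is now low: its raised front face is gone and it met a solid stop at z 106.5. For the release key I'll turn the gripper a quarter, so its broad side lies along the strip and stays clear of the rising cover.

In the tool's units: 35 mm is 0.56, 34 mm is 0.544, -0.1745 rad is -0.0555.

drive_effector --increments '[[0,[0.56,-0.032,0],[0,0,0]],[0,[0.544,-0.032,0],[0,0,0]],[0,[0,0,0],[0,0,-0.0555]],[0,[0,0,0],[0,0,-0.0555]],[0,[0,0,0],[0,0,-0.0555]],[0,[0,0,0],[0,0,-0.0555]],[0,[0,0,0],[0,0,-0.0555]]]'

```text
time_s: 7.68
ee_pos: [618.0, 22.3, 159.3]
ee_rot: [3.141, -0.0, -1.983]
contact_force: [-0.5, 0.2, 0.3]
grip_width: 0.1
grasp_force: 0.0
```

drive_effector --increments '[[0,[0,0,0],[0,0,-0.0555]],[0,[0,0,0],[0,0,-0.0555]],[0,[0,0,0],[0,0,-0.0555]],[0,[0,0,0],[0,0,-0.0555]],[0,[0,0,0],[0,0,0]],[0,[0,0,0],[0,0,0]]]'

```text
time_s: 8.43
ee_pos: [618.4, 22.4, 159.3]
ee_rot: [3.142, 0.0, -1.293]
contact_force: [1.0, 0.6, 0.3]
grip_width: 0.1
grasp_force: 0.0
```

```bash
python3 - <<'E'
from plant import robot, optics
from h import *
o=robot.observe();m=optics.camera_model("wrist")
u=np.array([np.cos(.28),np.sin(.28)]);n=np.array([-u[1],u[0]])
d=o["ee_pos"][:2]-np.array([523.2,-.7]);print(d@u,d@n)
E
```

```text
97.89356328986104 -4.124718025117505
```

In the tool's units: 43 mm is 0.688, 7 mm is 0.112.

drive_effector --increments '[[0,[0,0,0.688],[0,0,0]],[0,[0,0,0.112],[0,0,0]],[0,[0,0,0.096],[0,0,0]],[0,[0,0,0.016],[0,0,0]],[0,[0,0,0],[0,0,0]]]'

```text
time_s: 9.05
ee_pos: [619.0, 22.4, 104.5]
ee_rot: [-3.14, -0.001, -1.291]
contact_force: [-3.7, -0.0, 5.9]
grip_width: -0.1
grasp_force: 2.9
```

```bash
python3 - <<'E'
from plant import robot, optics
import cv2
cv2.imwrite("pics/s5.png",cv2.resize(cv2.cvtColor(optics.camera("scene"),cv2.COLOR_RGB2BGR)[110:250,190:350],None,fx=4,fy=4))
E
```

```text
(no output)
```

View pics/s5.png

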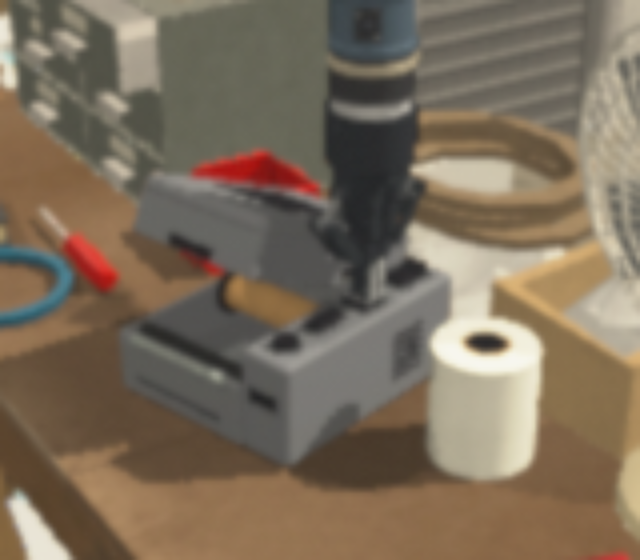

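The cover has sprung open (front edge raised at about (240,235) in the crop) and the printer is still in place. I'll withdraw straight up and check.

In the tool's units: -60 mm is -0.96, -45 mm is -0.72.

drive_effector --increments '[[0,[0.048,0,-0.32],[0,0,0]],[0,[0.048,0,-0.72],[0,0,0]],[0,[0,0,-0.96],[0,0,0]],[0,[0,0,-0.96],[0,0,0]],[0,[0,0,0],[0,0,0]],[0,[0,0,0],[0,0,0]],[0,[0,0,0],[0,0,0]]]'

```text
time_s: 9.98
ee_pos: [619.8, 16.7, 285.0]
ee_rot: [3.138, 0.001, -1.291]
contact_force: [-0.5, 0.2, -1.1]
grip_width: -0.4
grasp_force: 0.0
```

```bash
python3 - <<'E'
from plant import robot, optics
import cv2
cv2.imwrite("pics/s6.png",cv2.resize(cv2.cvtColor(optics.camera("scene"),cv2.COLOR_RGB2BGR)[110:250,190:350],None,fx=4,fy=4))
E
```

```text
(no output)
```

View pics/s6.png

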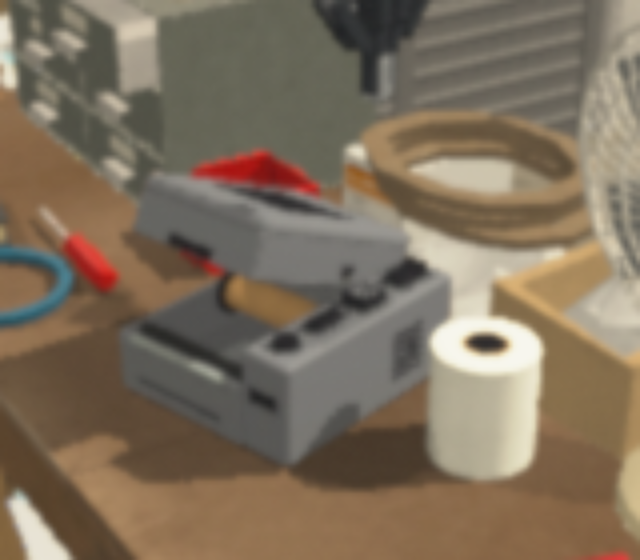

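The cover stands open, the keys are up, the roll and printer haven't moved, and the gripper is clear at about (375,80) in the crop.

```bash
python3 -c "
from plant import robot, optics
print(robot.sign_off())"
```

```text
the job is handed in; nothing more can be done
None
```

I pressed the stop key, snapped the rocker to off and pushed the release key; the cover sprang open on its own, the arm is clear, and the job is handed in at about 10 s (the hand-in returned no verdict).

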